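# Clamp the printing block in the quick-release vise

## Task

Two like vises stand on the art-room table; use the one with the printing block lying in it. Squeeze its upright quick-release lever against the post beside it, slide the moving jaw along until the block is held between both jaws, and let the lever go; then swing that vise's black-knobbed screw handle all the way down to its stop so the block is clamped tight.

Things in the scene. Friction and masses are not known exactly. Their poses are not given: they have to be found in the camera images.
- jaw: Moving jaw plate of the vise that holds the block: grey iron, 16 mm thick, 90 wide, 26 high. Origin: centre of its clamping face, 46 mm above the table. +x: level, the closing direction, towards the block and the fixed jaw beyond it; z up; y along the jaw. The vise is bolted down; jaw tops at 58 to 59 mm. Starts 30 to 80 mm short of the block. Sprung: gives 1 mm per 2 N, 6 mm at most.
- block: Printing block lying flat in the vise: light wood with a thin dark grey top, 60 mm along its x, 80 along y, 34 high, 0.1 to 0.2 kg, loose, up to 4 mm short of the fixed jaw. Origin: centre of its underside, 30 mm above the table. Its x lies along the jaw's x within 2 degrees; the jaw touches it when its origin is 30 mm ahead of the jaw's along x.
- release_grip (a point): Point to squeeze about, on the jaw's carriage: 105 mm above the table, 49 mm behind the jaw face at handle 0; axes as the jaw's. Fixed iron post (12 mm thick, 32 wide, top at 125 mm): its front face is 15 mm to +x of the point. Steel lever behind it (10 thick, 30 wide, top at 120 mm): its rear face is 28 mm to -x at rest, about 14 mm when squeezed. Carriage top at 66 mm.
- release_lever (a joint): Angle of the upright release lever, rad: about -0.06 at rest, 0.2 squeezed fully towards the post (+x); brake off above 0.1. Squeeze post and lever together from above, along x: 7 N starts it, 10 N squeezes it fully. Squeezed, the jaw slides along x with 10 to 12 N (18 to 22 N once on the block); let go, it springs back and its brake holds the jaw against some 20 to 25 N.
- handle_knob (a point): Centre of the black 24 mm ball at the end of the screw handle, a 10 mm steel bar. The handle turns about a level axis along the jaw's x, through the point 76 mm to -x of release_grip and 55 mm above the table. The ball's centre is 90 mm from that axis, on the +y side (jaw's axes), and swings in the upright y-z plane. The handle travels with the jaw.
- handle (a joint): Angle of the screw handle, rad: 0 with the bar 45 degrees above level on the +y side, 0.785 level, 1.047 at the bottom stop (15 degrees below level). Starts at 0 to 0.2, stays where left. Pushing down winds the jaw forward 5 mm per rad and takes about 4 to 5 N at the ball. The jaw yields before overload, so it always reaches the stop.
Mind the look-alikes: they are no part of the job. Leave any green, pink or red look-alike of the block alone.

How it is judged:
On the way, in this order (a step that is already met when the one before it is completed fails the run):
1. the release lever is squeezed while the jaw is still more than 15 mm from the block (value of joint release_lever above 0.1 rad and x of block in the frame of jaw above 0.045 m), for 0.1 s.
2. with the release lever squeezed, the moving jaw is slid up to the block (gap under 4 mm) (value of joint release_lever above 0.1 rad and x of block in the frame of jaw below 0.034 m), for 0.1 s.
3. the lever is let go with the jaw still at the block (gap under 4 mm) (value of joint release_lever below 0.05 rad and x of block in the frame of jaw below 0.034 m), for 0.1 s.
4. the screw handle is swung down to its stop (within 10 degrees) (value of joint handle above 0.87 rad), for 0.1 s.
At the end, for the whole second after the job is handed in: The handle is down within 10 degrees of its stop, the lever is let go (under 0.05 rad), and the jaw presses on the block with more than 4 N, the block at rest, flat and square to the jaws within 10 degrees (value of joint handle above 0.87 rad and value of joint release_lever below 0.05 rad and contact force between block and jaw above 4 N and angle between the x axis of block and the x axis of jaw, either way round below 0.17 rad and angle between block's own z axis and vertical below 0.17 rad and linear speed of block below 0.01 m/s); the robot touches nothing.
It also fails if it takes over 48 s, if anything falls off the work surface, if the arm or the gripper's body presses on something with over 40 N, if the wrist force passes 120 N, or if a joint passes its speed limit or range.

## Robot

A 6-joint arm with a two-finger parallel gripper is mounted at the origin on the work surface. World frame = base frame: x ahead of the robot, y to its left, z up, the work surface at z = 0. Lengths are in m, angles in rad, forces in N, time in s.
With the tool pointing down it reaches from about 0.35 to 0.975 m from the base axis. Payload 4.9 kg.
Tool frame: the origin (TCP) lies on the front face of the gripper's body, between the roots of the fingers; the fingertips stand ctrl.tip_extent ahead of it and the grasp point (between the pads) lies 54 mm ahead of it (ctrl.tip_extent is the distance from the TCP to the fingertips, in m); z points along the fingers, y is the line along which they close (so a half turn about z gives the same grasp; the last joint's range is limited). The gripper opens to 85 mm and grips with 20 to 120 N. Pads are 22 mm wide; open, the fingers measure 114 mm over their backs; the gripper's body (76 mm by 85 mm) begins 54 mm behind the grasp point. The pads swing forward as they close: fully open they stand 13 mm farther back than shut.
Start: joints at [1.132, 0.053, 1.613, -0, 1.476, -0.119], TCP at [0.196, 0.593, 0.304] pointing down, gripper open.
Joint ranges: [-3.01, 3.01], [-1.01, 2.22], [0.06, 2.58], [-1.02, 4.17], [0.09, 2.62], [-3.14, 3.14]. Speed limits (rad/s): [2.57, 2.57, 3.14, 3.14, 3.14, 3.14].

## Interface

Orientations are given as a rotation vector (axis times angle).
In Python, from station import ctrl gives the robot as it stands.
- The arm moves only by the tool apply_moves, never from a script. Its argument "rows" is one flat list of numbers, 6 for each row, row after row: the shift along the tool's x, y, z normalised to -1 to 1, where 1 is 0.6 m, then the turn, a rotation vector about the tool's x, y, z normalised to -1 to 1, where 1 is 90 degrees. A call has 1 to 20 rows; each row is the pose to reach, as a shift and turn from the pose commanded when the call began, along the tool's axes at that moment; what a row does not reach only later rows make up. A row lasts 1/10 s, in which the tool goes at most 50 mm and 8.59 degrees, less where a joint would pass 70% of its speed; a pose out of reach is approached as far as the arm can. A call with a number of a shift or a turn outside -1 to 1 is refused whole. A call with a gripper value outside its range is refused whole. "grip" is the opening, from 0 (shut) to 1 (fully open), set as the call begins (left out, the last holds). The fingers move at their own pace and stop on an object; "grip_force" is the grip in N (left out, the last holds). Time passes only in rows, so rows that repeat a pose let the fingers close. It gives the time, the measured TCP pose, the force, the opening and the grip force at its end, in the units of the state.
- ctrl.get_obs(): the state, without advancing time (a new reading comes with each control period).
- ctrl.get_image(name): name is "scene" or "top"; returns (picture, depth): 400x640x3 uint8, blue, green, red; 400x640 float32, m along the optical axis (not along the pixel's ray), 0 where there is no reading.
- ctrl.camera_model(name): a dict with "mtx" (3x3 intrinsics, pixels), "k1" (the pictures are not rectified: a ray, as slopes to the right and down, at radius r is drawn at 1 + k1 r^2 times it, then the intrinsics apply), "R" (3x3) and "t" (3): a world point X has camera coordinates R X + t. Camera axes: x right, y down, z forward; pixel columns grow to the right and rows downward; lengths in m; the calibration is good to about 2 mm. A picture is of the moment at which its call begins. camera_model takes no time and is no camera call.
- ctrl.finish_job(): hands the job in; it is judged then, once.
The state is a dict: "t": time; "q": joint angles; "dq": joint speeds; "effort": joint torques, N m; "tool_pos": TCP position; "tool_rot": TCP orientation; "contact_force": force on the tool from outside, world axes, zero at the start; "wrist_torque": the same for the moment, N m; "opening": finger opening in m; "grip_force": force on a finger pad.
Only numpy, scipy, OpenCV 4.12 (cv2) and the standard library are available. Lean on these libraries where they do the work, as an engineer would, in place of code of your own. Each camera call takes 0.05 s, during which the arm holds its last target. There are 200 camera calls.

## Working session

There is one attempt and no reset: what is moved stays moved. The work goes in short steps, Python scripts to look and compute and a tool call to move; the robot and the scene stay as the last step left them, time stands still between calls to the robot, and variables do not carry over. Pictures are saved under pics/ and viewed, at most 10 in all, crops included, and the job is handed in when it is done.

Besides the shell and the picture viewer there is one more tool, called after ">>>" as name(argument=value, ...) on one line, values as JSON. apply_moves: Moves the arm, as the interface text tells. Its arguments: {"type":"object","properties":{"rows":{"type":"array","items":{"type":"number"}},"grip":{"type":"number"},"grip_force":{"type":"number"}},"required":["rows"]}

```bash
mkdir -p pics
cat > h.py <<'E'
import numpy as np, cv2
from station import ctrl
from scipy.spatial.transform import Rotation as Ro
def snap(n):
    im,d=ctrl.get_image(n); np.savez(f'pics/{n}.npz',im=im,d=d); return im,d
def pix2w(n,u,v,d=None,z=None):
    m=ctrl.camera_model(n); K=np.array(m['mtx']); R=np.array(m['R']); t=np.array(m['t'])
    a=(np.array([u,v],float)-K[:2,2])/[K[0,0],K[1,1]]; s=a.copy()
    for _ in range(20): s=a/(1+m['k1']*(s@s))
    ray=R.T@np.array([s[0],s[1],1]); c=-R.T@t
    if z is not None: return c+ray*(z-c[2])/ray[2]
    return c+ray*d
E
python3 - <<'E'
from h import *
for n in('scene','top'):
    im,d=snap(n); cv2.imwrite(f'pics/{n}0.png',im)
    m=ctrl.camera_model(n); print(n,-np.array(m['R']).T@m['t'])
o=ctrl.get_obs();print(o,ctrl.tip_extent)
E
```

```text
scene [1.23021376 0.15399372 0.6276097 ]
top [ 0.38488828 -0.02807355  1.14122377]
{'t': 0.1, 'q': array([ 1.13199846e+00,  5.32811163e-02,  1.61417638e+00,  3.66029819e-05,
        1.47598136e+00, -1.19033736e-01]), 'dq': array([-0.00092406, -0.00107223, -0.00322411,  0.00149185, -0.00304975,
       -0.00013373]), 'effort': array([-7.94864854e-05, -3.94905138e+01, -3.71362209e+01, -1.46992825e-04,
        3.93023685e-03,  1.54799949e-05]), 'tool_pos': array([0.19629145, 0.59291993, 0.30278009]), 'tool_rot': array([-5.00065860e-01, -3.10098652e+00,  2.77169906e-03]), 'contact_force': array([-0.13068588, -0.21572977,  0.35564076]), 'wrist_torque': array([ 0.02572174, -0.00068169,  0.05817755]), 'grip_force': 0.0, 'opening': 0.08552306742339177} 0.0726
```

View pics/top0.png

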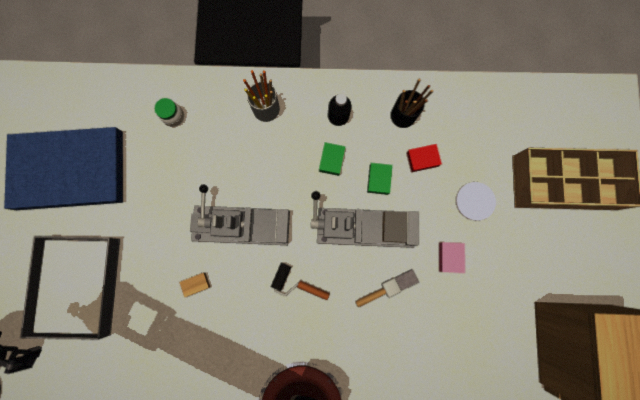

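View pics/scene0.png

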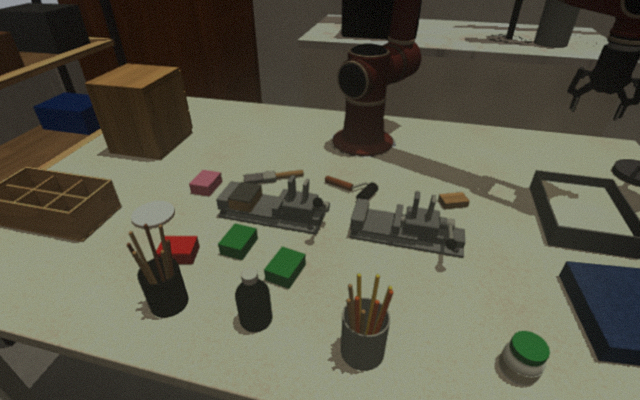

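The right vise in the top view (about 312–420, 208–246) holds the dark-topped block. Its knob is at (316,195) and the closing direction points right. Next I'll enlarge it.

Run:
```python
from h import *
f=np.load('pics/top.npz');im,d=f['im'],f['d']
c=cv2.resize(im[180:255,300:430],None,fx=6,fy=6,interpolation=cv2.INTER_CUBIC);c=cv2.convertScaleAbs(c,alpha=1.6,beta=20)
cv2.imwrite('pics/top1.png',c)
for v in range(186,250,6):
    print(v,[int(round(1000*pix2w('top',u,v,d[v,u])[2])) for u in range(306,426,4)])
```

```text
186 [-1, -2, -6, -3, -2, 0, 1, -7, 3, -3, 0, 1, 2, -1, 1, -2, 34, 36, 35, 36, 37, 35, 0, 1, 1, 2, 2, 0, -3, -1]
192 [-1, -4, 123, 121, -1, 1, 0, 1, 0, -1, 0, -2, -1, 0, -1, -3, 8, 16, 19, 27, 35, 0, -2, 1, -1, -1, 2, -1, 1, 2]
198 [-2, 3, 122, 119, -1, -3, -2, 1, 0, -3, -1, 1, -1, 2, -3, 0, -3, -1, 4, 1, 3, 0, -1, 1, 1, 3, 0, 3, -1, 1]
204 [0, 0, 101, 2, -2, 2, 3, -2, 0, 4, -1, 1, -1, -4, -1, -2, -2, 0, 3, 1, 1, 1, -2, 1, 0, -2, -3, -1, -1, -1]
210 [-5, -1, 91, 12, 6, 20, 12, 9, 10, 8, 1141, 11, 9, 60, 30, 9, 8, 12, 9, 8, 0, -1, 2, -2, 1, 1, 0, -3, 2, -4]
216 [2, 0, 77, 29, 31, 66, 64, 117, 67, 65, 63, 63, 10, 60, 29, 27, 30, 29, 28, 30, 64, 66, 63, 65, 68, 60, 58, 57, 56, 2]
222 [-1, -2, 66, 67, 71, 66, 64, 119, 68, 66, 123, 120, 48, 59, 31, 29, 28, 32, 31, 34, 63, 65, 67, 66, 65, 64, 54, 57, 58, 1]
228 [1, 4, 55, 63, 63, 65, 63, 107, 62, 68, 124, 67, 49, 59, 35, 31, 34, 33, 31, 36, 68, 62, 62, 67, 63, 61, 59, 59, 55, -1]
234 [0, -1, 0, 12, 7, 63, 67, 65, 64, 65, 65, 65, 31, 57, 33, 28, 33, 27, 29, 35, 63, 67, 70, 63, 65, 68, 63, 57, 1141, 1]
240 [0, 3, 2, 11, 15, 15, 10, 5, 12, 7, 10, 8, 38, 58, 29, 32, 31, 30, 34, 43, 66, 64, 64, 67, 66, 64, 58, 59, 55, 5]
246 [0, 1, -2, -1, -1, -2, -2, -3, -1, -1, 1, 0, 1, 0, -4, -3, -2, 1, -1, 1, 5, 5, 7, 10, 10, 10, 10, 1, -1, 0]
```

View pics/top1.png

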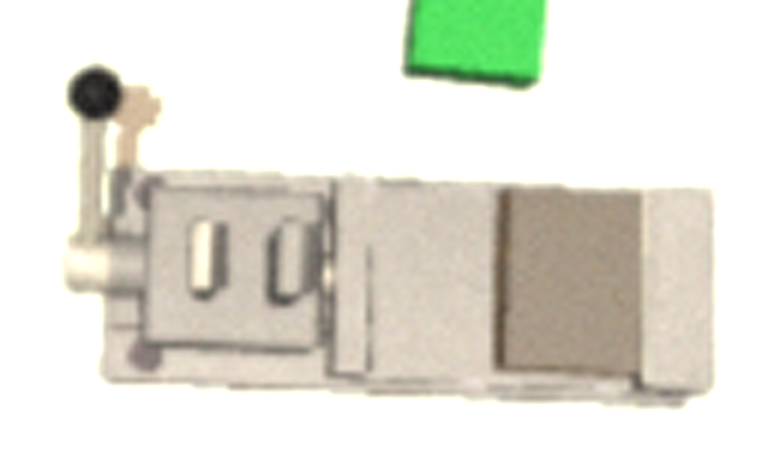

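Crop readings: jaw face edge runs (371,185)–(368,375), block front top edge (508,190)–(504,368), lever top about (202,258), post top about (294,258), knob (95,93).

Run:
```python
from h import *
P=lambda x,y,z:pix2w('top',300+(x+.5)/6-.5,180+(y+.5)/6-.5,z=z)
pts=dict(jawA=(372,183,.0585),jawB=(369,375,.0585),jawbackA=(335,181,.0585),blkA=(508,190,.064),blkB=(502,368,.064),blkrA=(642,192,.064),blkrB=(638,374,.064),fixrA=(712,190,.0585),fixrB=(709,388,.0585),levL=(190,258,.12),levR=(212,258,.12),levT=(203,220,.12),levBt=(200,295,.12),postL=(280,258,.125),postR=(306,258,.125),postT=(294,222,.125),postB=(290,300,.125),carTL=(150,190,.066),carTR=(322,196,.066),carBL=(147,343,.066),carBR=(318,348,.066),knob=(95,93,.115),pivot=(88,266,.065))
W={k:P(*v) for k,v in pts.items()}
for k,v in W.items(): print(k,np.round(v*1000,1))
for a,b in(('jawA','jawB'),('blkA','blkB'),('fixrA','fixrB'),('carTL','carTR'),('carBL','carBR')):
    e=W[b]-W[a]; print(a,np.degrees(np.arctan2(e[1],e[0])))
f=np.load('pics/top.npz');d=f['d'];im=f['im'].astype(int)
# point cloud slices
V,U=np.mgrid[190:250,306:426]
X=np.array([pix2w('top',u,v,d[v,u]) for u,v in zip(U.ravel(),V.ravel())])
for lo,hi,n in((.112,.135,'tall'),):
    m=(X[:,2]>lo)&(X[:,2]<hi); 
    for x in X[m]: print(np.round(x*1000).astype(int).tolist(),end=' ')
```

```text
jawA [ 519.2 -148.4   58.5]
jawB [ 434.  -147.8   58.5]
jawbackA [ 519.7 -132.    58.5]
blkA [ 516.9 -208.    64. ]
blkB [ 438.3 -205.3   64. ]
blkrA [ 517.5 -267.1   64. ]
blkrB [ 437.3 -264.7   64. ]
fixrA [ 519.9 -299.3   58.5]
fixrB [ 432.3 -296.9   58.5]
levL [478.  -65.8 120. ]
levR [478.2 -75.  120. ]
levT [494.1 -70.9 120. ]
levBt [462.6 -70.2 120. ]
postL [ 478.5 -103.   125. ]
postR [ 478.8 -113.8  125. ]
postT [ 493.7 -108.7  125. ]
postB [ 461.1 -107.4  125. ]
carTL [512.6 -49.5  66. ]
carTR [ 511.9 -125.6   66. ]
carBL [445.1 -49.6  66. ]
carBR [ 444.9 -124.6   66. ]
knob [547.7 -24.2 115. ]
pivot [478.3 -22.9  65. ]
jawA 179.57227591241835
blkA 178.07016242226146
fixrA 178.40595933989775
carTL -90.55556342091064
carBL -90.182275262884Traceback (most recent call last):
  File "<stdin>", line 11, in <module>
  File "h.py", line 7, in pix2w
    m=ctrl.camera_model(n); K=np.array(m['mtx']); R=np.array(m['R']); t=np.array(m['t'])
ValueError: time passes only in moves, steps and waits
```

```bash
cat >> h.py <<'E'
def rel(pos,yaw=None,verbose=True):
    """normalised tool-frame shift/turn to world pos with tool down, tool y at angle yaw (deg)"""
    o=ctrl.get_obs(); R0=Ro.from_rotvec(o['tool_rot']); s=R0.inv().apply(np.array(pos)-o['tool_pos'])/0.6
    t=np.zeros(3)
    if yaw is not None:
        best=None
        for k in(0,180):
            a=np.radians(yaw+k); y=np.array([np.cos(a),np.sin(a),0]); z=np.array([0,0,-1.]); x=np.cross(y,z)
            r=(R0.inv()*Ro.from_matrix(np.c_[x,y,z])).as_rotvec()
            if best is None or np.linalg.norm(r)<np.linalg.norm(best): best=r
        t=best/(np.pi/2)
    print('t',round(o['t'],2),'pos',np.round(o['tool_pos'],4),'F',np.round(o['contact_force'],1),'op',round(o['opening'],4),'gf',round(o['grip_force'],1),'toolY',np.round(R0.as_matrix()[:,1],3))
    print('row',np.round(s,4),np.round(t,4))
E
python3 - <<'E'
from h import *
rel([.478,-.098,.29],-90.8); print(ctrl.get_obs()['q'])
E
```

```text
t 0.1 pos [0.1963 0.5929 0.3028] F [-0.1 -0.2  0.4] op 0.0855 gf 0.0 toolY [ 0.314  0.949 -0.002]
row [-0.8077 -0.9455  0.0228] [-0.0011 -0.0003 -0.1947]
[ 1.13199846e+00  5.32811163e-02  1.61417638e+00  3.66029819e-05
  1.47598136e+00 -1.19033736e-01]
```

>>> apply_moves(rows=[-0.808,-0.9455,0.0228,-0.0011,0,-0.195,-0.808,-0.9455,0.0228,-0.0011,0,-0.195,-0.808,-0.9455,0.0228,-0.0011,0,-0.195,-0.808,-0.9455,0.0228,-0.0011,0,-0.195,-0.808,-0.9455,0.0228,-0.0011,0,-0.195,-0.808,-0.9455,0.0228,-0.0011,0,-0.195,-0.808,-0.9455,0.0228,-0.0011,0,-0.195,-0.808,-0.9455,0.0228,-0.0011,0,-0.195,-0.808,-0.9455,0.0228,-0.0011,0,-0.195,-0.808,-0.9455,0.0228,-0.0011,0,-0.195,-0.808,-0.9455,0.0228,-0.0011,0,-0.195,-0.808,-0.9455,0.0228,-0.0011,0,-0.195,-0.808,-0.9455,0.0228,-0.0011,0,-0.195,-0.808,-0.9455,0.0228,-0.0011,0,-0.195,-0.808,-0.9455,0.0228,-0.0011,0,-0.195,-0.808,-0.9455,0.0228,-0.0011,0,-0.195,-0.808,-0.9455,0.0228,-0.0011,0,-0.195,-0.808,-0.9455,0.0228,-0.0011,0,-0.195,-0.808,-0.9455,0.0228,-0.0011,0,-0.195,-0.808,-0.9455,0.0228,-0.0011,0,-0.195], grip=1, grip_force=20)

```text
t: 2.1
tool_pos: [0.4782, -0.0966, 0.2903]
tool_rot: [0.018, 3.141, 0.003]
contact_force: [-0.4, 0.1, -0.4]
opening: 0.0855
grip_force: 0.0
```

Run:
```python
from h import *
rel([.478,-.098,.20],-90.8)
im,d=snap('scene'); c=cv2.resize(im[60:260,180:380],None,fx=3,fy=3,interpolation=cv2.INTER_CUBIC)
cv2.imwrite('pics/s1.png',cv2.convertScaleAbs(c,alpha=1.4,beta=15))
```

```text
t 2.1 pos [ 0.4782 -0.0966  0.2903] F [-0.4  0.1 -0.4] op 0.0855 gf 0.0 toolY [0.012 1.    0.002]
row [ 0.0003 -0.0026  0.1505] [0.0011 0.0004 0.0014]
```

View pics/s1.png

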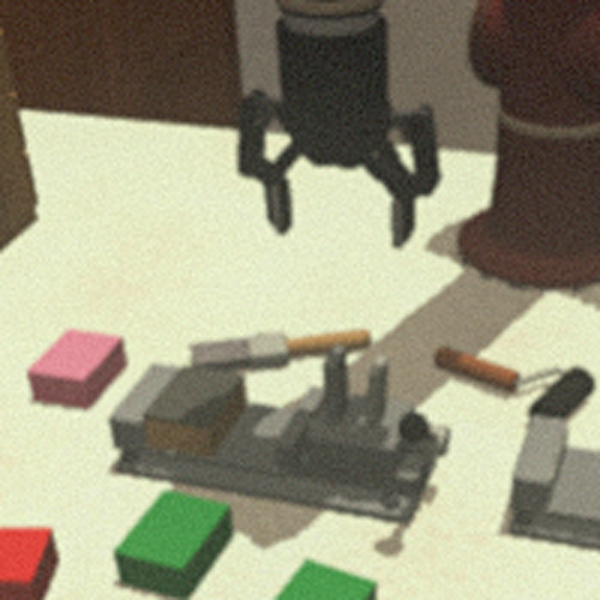

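The fingers hang above the vise. Crop readings: post top about (338,349), lever top about (378,361). I'll cross-check those points with the scene camera.

Run:
```python
from h import *
P=lambda x,y,z:np.round(1000*pix2w('scene',180+(x+.5)/3-.5,60+(y+.5)/3-.5,z=z),1)
print('post',P(328,350,.125),P(348,352,.125),'lever',P(369,361,.12),P(389,363,.12),'knob',P(413,426,.115),'tips',P(281,232,.231),P(402,242,.231))
```

```text
post [ 473.8 -112.4  125. ] [472.8 -95.7 125. ] lever [474.2 -77.7 120. ] [473.1 -61.1 120. ] knob [545.9 -22.6 115. ] tips [ 481.5 -142.2  231. ] [475.5 -48.6 231. ]
```

>>> apply_moves(rows=[0,-0.0005,0.05,0.001,0,0.0014,0,-0.0005,0.1,0.001,0,0.0014,0,-0.0005,0.14,0.001,0,0.0014,0,-0.0005,0.18,0.001,0,0.0014,0,-0.0005,0.205,0.001,0,0.0014,0,-0.0005,0.222,0.001,0,0.0014,0,-0.0005,0.222,0.001,0,0.0014,0,-0.0005,0.222,0.001,0,0.0014])

```text
t: 2.95
tool_pos: [0.479, -0.0978, 0.1579]
tool_rot: [0.024, 3.14, -0.001]
contact_force: [-0.5, -0.5, 0.7]
opening: 0.0856
grip_force: 0.0
```

Run:
```python
from h import *
rel([.478,-.097,.157],-90.8)
im,d=snap('scene'); c=cv2.resize(im[120:250,200:360],None,fx=4,fy=4,interpolation=cv2.INTER_CUBIC)
cv2.imwrite('pics/s2.png',cv2.convertScaleAbs(c,alpha=1.6,beta=20))
```

```text
t 2.95 pos [ 0.479  -0.0978  0.1579] F [-0.5 -0.5  0.7] op 0.0856 gf 0.0 toolY [ 0.016  1.    -0.   ]
row [0.0016 0.0014 0.0016] [-0.0002  0.001  -0.001 ]
```

View pics/s2.png

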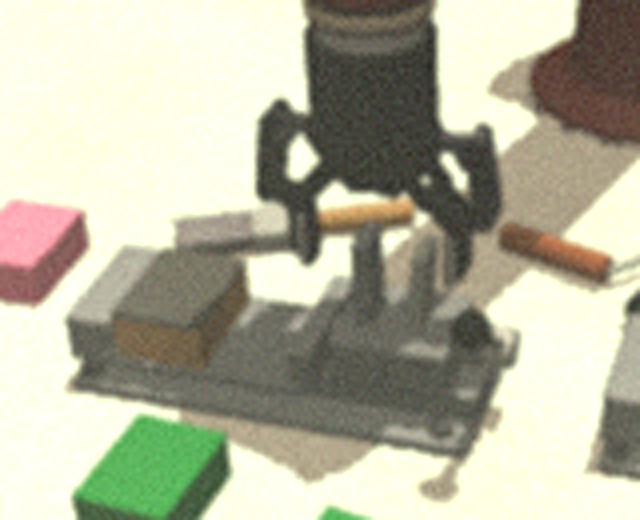

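Both uprights stand between the fingers: tips at (308,258) and (459,278), post at x 356–380, lever at 413–437. I'll close at 20 N.

>>> apply_moves(rows=[0,0.0015,0,0,0,0,0,0.0015,0,0,0,0,0,0.0015,0,0,0,0,0,0.0015,0,0,0,0,0,0.0015,0,0,0,0,0,0.0015,0,0,0,0,0,0.0015,0,0,0,0,0,0.0015,0,0,0,0,0,0.0015,0,0,0,0,0,0.0015,0,0,0,0], grip=0, grip_force=25)

```text
t: 4.0
tool_pos: [0.4793, -0.0969, 0.1592]
tool_rot: [0.026, 3.139, 0.001]
contact_force: [-2.0, 1.9, 7.3]
opening: 0.0313
grip_force: 27.1
```

>>> apply_moves(rows=[0,-0.004,0,0,0,0,0,-0.01,0,0,0,0,0,-0.016,0,0,0,0,0,-0.022,0,0,0,0,0,-0.028,0,0,0,0,0,-0.034,0,0,0,0,0,-0.04,0,0,0,0,0,-0.046,0,0,0,0,0,-0.052,0,0,0,0,0,-0.058,0,0,0,0,0,-0.064,0,0,0,0,0,-0.07,0,0,0,0,0,-0.076,0,0,0,0,0,-0.082,0,0,0,0,0,-0.082,0,0,0,0,0,-0.082,0,0,0,0])

```text
t: 5.6
tool_pos: [0.4785, -0.145, 0.1592]
tool_rot: [0.025, 3.14, 0.006]
contact_force: [-2.5, 7.1, 10.8]
opening: 0.031
grip_force: 26.3
```

Run:
```python
from h import *
rel([.478,-.157,.159],-90.8)
im,d=snap('scene'); c=cv2.resize(im[120:250,200:360],None,fx=4,fy=4,interpolation=cv2.INTER_CUBIC)
cv2.imwrite('pics/s3.png',cv2.convertScaleAbs(c,alpha=1.6,beta=20))
```

```text
t 5.6 pos [ 0.4785 -0.145   0.1592] F [-2.5  7.1 10.8] op 0.031 gf 26.3 toolY [0.016 1.    0.004]
row [ 0.0005 -0.02    0.0003] [ 0.0023  0.0011 -0.0014]
```

View pics/s3.png

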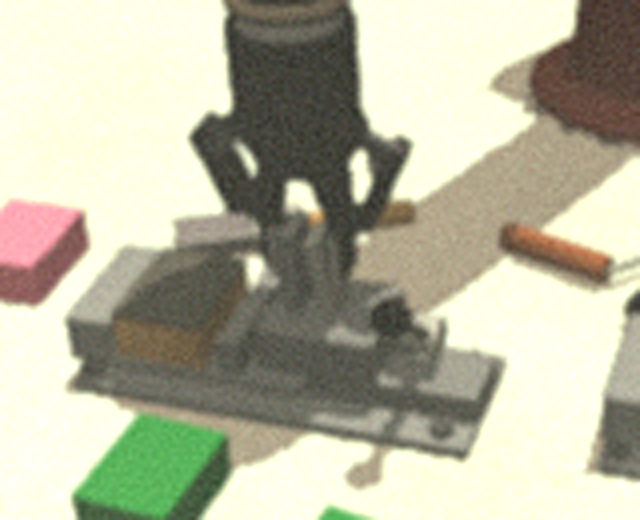

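The carriage has followed the gripper by 48 mm. The jaw edge at about (215,360) is close to the block face at (240,300). I'll creep on and watch the force.

>>> apply_moves(rows=[0,-0.003,0,0,0,0,0,-0.006,0,0,0,0,0,-0.009,0,0,0,0,0,-0.011,0,0,0,0,0,-0.013,0,0,0,0,0,-0.015,0,0,0,0,0,-0.016,0,0,0,0])

```text
t: 6.35
tool_pos: [0.4783, -0.1541, 0.1592]
tool_rot: [0.025, 3.14, 0.008]
contact_force: [-3.0, 11.4, 11.6]
opening: 0.0306
grip_force: 24.4
```

>>> apply_moves(rows=[0,-0.002,0,0,0,0,0,-0.004,0,0,0,0,0,-0.005,0,0,0,0])

```text
t: 6.65
tool_pos: [0.4783, -0.157, 0.1592]
tool_rot: [0.025, 3.14, 0.008]
contact_force: [-2.9, 11.2, 12.7]
opening: 0.0309
grip_force: 24.1
```

>>> apply_moves(rows=[0,-0.002,0,0,0,0,0,-0.003,0,0,0,0,0,-0.004,0,0,0,0])

```text
t: 6.95
tool_pos: [0.4782, -0.1593, 0.1592]
tool_rot: [0.025, 3.14, 0.008]
contact_force: [-3.5, 10.3, 12.2]
opening: 0.0313
grip_force: 24.0
```

>>> apply_moves(rows=[0,-0.002,0,0,0,0,0,-0.003,0,0,0,0,0,-0.004,0,0,0,0])

```text
t: 7.25
tool_pos: [0.4782, -0.1613, 0.1592]
tool_rot: [0.025, 3.14, 0.01]
contact_force: [-2.8, 12.9, 13.3]
opening: 0.0309
grip_force: 23.5
```

>>> apply_moves(rows=[0,-0.002,0,0,0,0,0,-0.003,0,0,0,0,0,-0.003,0,0,0,0])

```text
t: 7.55
tool_pos: [0.4782, -0.1626, 0.1592]
tool_rot: [0.025, 3.14, 0.012]
contact_force: [-2.7, 14.9, 13.1]
opening: 0.0311
grip_force: 24.1
```

Run:
```python
from h import *
rel([.478,-.157,.159],-90.8)
im,d=snap('scene'); c=cv2.resize(im[150:230,210:310],None,fx=6,fy=6,interpolation=cv2.INTER_CUBIC)
cv2.imwrite('pics/s4.png',cv2.convertScaleAbs(c,alpha=2,beta=20))
```

```text
t 7.55 pos [ 0.4782 -0.1626  0.1592] F [-2.7 14.9 13.1] op 0.0311 gf 24.1 toolY [0.016 1.    0.008]
row [0.0004 0.0094 0.0004] [ 0.0048  0.0009 -0.0013]
```

View pics/s4.png

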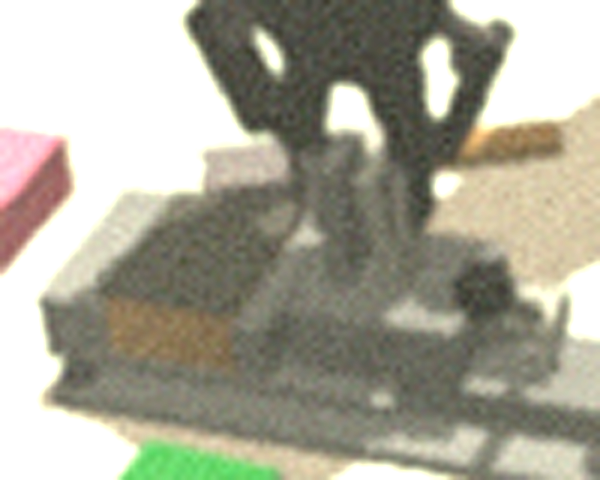

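The jaw (230–270, 300–360) now sits against the block and the block sits against the fixed jaw. The force is rising, so I'll press a little more.

>>> apply_moves(rows=[0,-0.002,0,0,0,0,0,-0.004,0,0,0,0,0,-0.005,0,0,0,0,0,-0.005,0,0,0,0])

```text
t: 8.0
tool_pos: [0.4782, -0.1647, 0.1592]
tool_rot: [0.025, 3.14, 0.016]
contact_force: [-2.2, 19.2, 13.6]
opening: 0.0307
grip_force: 24.0
```

>>> apply_moves(rows=[0,0,0,0,0,0,0,0,0,0,0,0,0,0,0,0,0,0,0,0,0,0,0,0,0,0,0,0,0,0,0,0,0,0,0,0,0,0,0,0,0,0,0,0,0,0,0,0], grip=1)

```text
t: 8.8
tool_pos: [0.4773, -0.1684, 0.1571]
tool_rot: [0.025, 3.141, -0.0]
contact_force: [0.0, 0.1, -0.1]
opening: 0.0855
grip_force: 0.0
```

Run:
```python
from h import *
rel([.478,-.166,.30],-90.8)
```

```text
t 8.8 pos [ 0.4773 -0.1684  0.1571] F [ 0.   0.1 -0.1] op 0.0855 gf 0.0 toolY [ 0.016  1.    -0.   ]
row [-0.0012  0.004  -0.2381] [-0.0001  0.0003 -0.0012]
```

>>> apply_moves(rows=[0,0.003,-0.03,0,0,0,0,0.003,-0.08,0,0,0,0,0.003,-0.13,0,0,0,0,0.003,-0.18,0,0,0,0,0.003,-0.2,0,0,0,0,0.003,-0.2,0,0,0], grip=0)

```text
t: 9.4
tool_pos: [0.4781, -0.1669, 0.2792]
tool_rot: [0.025, 3.137, -0.003]
contact_force: [-0.3, -0.6, -0.7]
opening: 0.0004
grip_force: 0.0
```

Run:
```python
from h import *
rel([.545,-.09,.27],-90.8)
im,d=snap('scene'); c=cv2.resize(im[150:230,210:310],None,fx=6,fy=6,interpolation=cv2.INTER_CUBIC)
cv2.imwrite('pics/s5.png',cv2.convertScaleAbs(c,alpha=2,beta=20))
```

```text
t 9.4 pos [ 0.4781 -0.1669  0.2792] F [-0.3 -0.6 -0.7] op 0.0004 gf 0.0 toolY [ 0.016  1.    -0.002]
row [-0.1094  0.1299  0.0155] [-0.0012  0.0026 -0.0011]
```

View pics/s5.png

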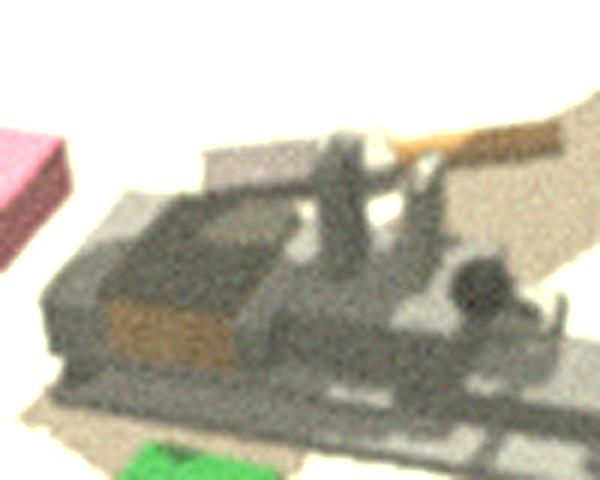

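The lever has sprung back and stands apart from the post. The jaw is still against the block, and the knob is at crop (481,289).

Run:
```python
from h import *
from scipy.optimize import fsolve,brentq
u,v=210+(481.5)/6-.5,150+(289.5)/6-.5
c=pix2w('scene',u,v,z=0.);b=pix2w('scene',u,v,z=.2)
at=lambda z:c+(b-c)*z/.2
f=lambda e:at(.055+.09*np.sin(e))[0]-(.477+.09*np.cos(e))
for e in np.radians([30,35,40,45]): print(np.degrees(e),f(e)*1000,np.round(at(.055+.09*np.sin(e)),4))
print(ctrl.get_obs()['tool_pos'])
```

```text
29.999999999999996 -28.573931870014114 [ 0.5264 -0.095   0.1   ]
35.0 -15.521566037533074 [ 0.5352 -0.0919  0.1066]
40.0 -2.432222405423845 [ 0.5435 -0.0889  0.1129]
45.0 10.594481217711337 [ 0.5512 -0.0862  0.1186]
[ 0.47736822 -0.16651627  0.27705743]
```

>>> apply_moves(rows=[-0.04,0.05,0,0,0,0,-0.08,0.1,0,0,0,0,-0.112,0.132,0.03,0,0,0,-0.112,0.132,0.078,0,0,0,-0.112,0.132,0.078,0,0,0,-0.112,0.132,0.078,0,0,0])

```text
t: 10.05
tool_pos: [0.5445, -0.0881, 0.2279]
tool_rot: [-0.025, -3.137, -0.002]
contact_force: [0.3, 0.5, 0.1]
opening: -0.0
grip_force: 0.0
```

Run:
```python
from h import *
rel([.547,-.0885,.199],-90.8)
im,d=snap('scene'); c=cv2.resize(im[130:230,230:330],None,fx=5,fy=5,interpolation=cv2.INTER_CUBIC)
cv2.imwrite('pics/s6.png',cv2.convertScaleAbs(c,alpha=2,beta=20))
p=ctrl.get_obs()['tool_pos']; R=Ro.from_rotvec(ctrl.get_obs()['tool_rot']).as_matrix()
for e in range(40,-21,-5):
    a=np.radians(e); w=np.array([.477+.09*np.cos(a)+.001,-.0885-(41-e)/57.3*.005,.055+.09*np.sin(a)+.012+.0726])
    print(e,np.round(R.T@(w-p)/.6,4))
```

```text
t 10.05 pos [ 0.5445 -0.0881  0.2279] F [0.3 0.5 0.1] op -0.0 gf 0.0 toolY [0.016 1.    0.001]
row [-0.0044 -0.0007  0.0481] [ 0.0009 -0.0028 -0.0012]
40 [-0.0029 -0.0001  0.0537]
35 [-0.0109 -0.0007  0.064 ]
30 [-0.0179 -0.0013  0.075 ]
25 [-0.024  -0.0019  0.0866]
20 [-0.029  -0.0026  0.0987]
15 [-0.033  -0.0033  0.1112]
10 [-0.0359 -0.004   0.124 ]
5 [-0.0376 -0.0047  0.1369]
0 [-0.0382 -0.0054  0.15  ]
-5 [-0.0377 -0.0061  0.1631]
-10 [-0.036  -0.0069  0.1761]
-15 [-0.0332 -0.0077  0.1888]
-20 [-0.0293 -0.0085  0.2013]
```

View pics/s6.png

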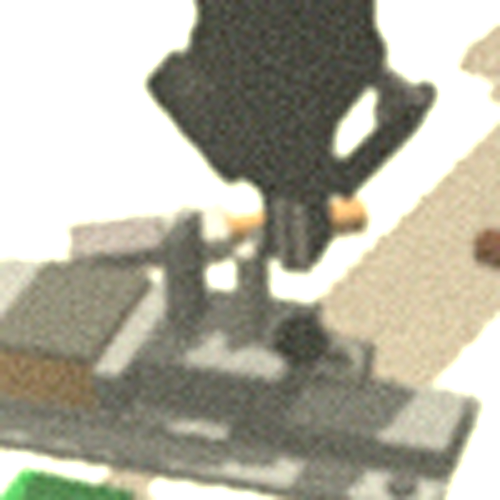

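The closed tips (297,262) are right above the knob (301,338). I'll follow the arc down.

>>> apply_moves(rows=[-0.003,0,0.03,0,0,0,-0.003,0,0.046,0,0,0,-0.003,0,0.054,0,0,0,-0.007,0,0.059,0,0,0,-0.011,-0.001,0.064,0,0,0,-0.0145,-0.001,0.0695,0,0,0,-0.018,-0.001,0.075,0,0,0,-0.021,-0.0015,0.081,0,0,0,-0.024,-0.002,0.0866,0,0,0,-0.0265,-0.002,0.0925,0,0,0,-0.029,-0.0025,0.0987,0,0,0])

```text
t: 11.2
tool_pos: [0.5655, -0.0899, 0.1732]
tool_rot: [0.024, 3.134, 0.0]
contact_force: [4.2, 2.0, 5.5]
opening: 0.0001
grip_force: 2.9
```

Run:
```python
from h import *
rel([.563,-.091,.1688],-90.8)
p=ctrl.get_obs()['tool_pos']; R=Ro.from_rotvec(ctrl.get_obs()['tool_rot']).as_matrix()
for e in range(20,-21,-5):
    a=np.radians(e); w=np.array([.477+.09*np.cos(a)+.001,-.0885-(41-e)/57.3*.005,.055+.09*np.sin(a)+.012+.0726])
    print(e,np.round(R.T@(w-p)/.6,4))
```

```text
t 11.2 pos [ 0.5655 -0.0899  0.1732] F [4.2 2.  5.5] op 0.0001 gf 2.9 toolY [0.016 1.    0.   ]
row [ 0.0043 -0.0019  0.0073] [ 0.0001  0.0046 -0.0011]
20 [ 0.005  -0.0008  0.0047]
15 [ 0.0011 -0.0014  0.0172]
10 [-0.0016 -0.0021  0.03  ]
5 [-0.0033 -0.0028  0.043 ]
0 [-0.0037 -0.0035  0.056 ]
-5 [-0.0031 -0.0043  0.0691]
-10 [-0.0013 -0.005   0.0821]
-15 [ 0.0016 -0.0058  0.0948]
-20 [ 0.0056 -0.0066  0.1073]
```

>>> apply_moves(rows=[-0.002,0,0.0065,0,0,0,-0.004,-0.0005,0.0125,0,0,0,-0.005,-0.001,0.019,0,0,0,-0.0066,-0.001,0.0253,0,0,0,-0.0075,-0.0015,0.032,0,0,0,-0.0083,-0.002,0.0383,0,0,0,-0.0087,-0.002,0.0513,0,0,0,-0.0081,-0.003,0.058,0,0,0,-0.0081,-0.003,0.0645,0,0,0,-0.007,-0.0035,0.071,0,0,0,-0.0063,-0.004,0.0774,0,0,0,-0.0063,-0.004,0.0774,0,0,0])

```text
t: 12.4
tool_pos: [0.5663, -0.0926, 0.1237]
tool_rot: [-0.025, -3.14, -0.0]
contact_force: [2.1, -0.5, 2.1]
opening: -0.0001
grip_force: 0.8
```

>>> apply_moves(rows=[0.001,-0.0005,0.006,0,0,0,0.002,-0.0008,0.012,0,0,0,0.002,-0.0008,0.016,0,0,0,0.002,-0.0008,0.016,0,0,0])

```text
t: 12.8
tool_pos: [0.5656, -0.0926, 0.1156]
tool_rot: [-0.025, -3.141, -0.002]
contact_force: [-1.6, 3.8, 9.6]
opening: 0.0001
grip_force: 4.5
```

>>> apply_moves(rows=[0,0,0.003,0,0,0,0,0,0.006,0,0,0,0,0,0.006,0,0,0])

```text
t: 13.1
tool_pos: [0.566, -0.0927, 0.1149]
tool_rot: [-0.024, -3.14, -0.002]
contact_force: [-9.7, 4.9, 24.0]
opening: -0.0002
grip_force: 12.4
```

At the stop: 24 N with almost no further travel. Next I'll lift off.

>>> apply_moves(rows=[0,0,-0.01,0,0,0,0,0,-0.04,0,0,0,0,0,-0.1,0,0,0,0,0,-0.18,0,0,0,0,0,-0.26,0,0,0,0,0,-0.3,0,0,0,0,0,-0.3,0,0,0])

```text
t: 13.8
tool_pos: [0.5667, -0.0937, 0.2956]
tool_rot: [0.025, 3.135, -0.004]
contact_force: [-0.3, -0.1, -0.1]
opening: 0.0004
grip_force: 0.0
```

Run:
```python
from h import *
rel([.5,-.1,.3])
im,d=snap('scene'); c=cv2.resize(im[150:240,210:330],None,fx=6,fy=6,interpolation=cv2.INTER_CUBIC)
cv2.imwrite('pics/s7.png',cv2.convertScaleAbs(c,alpha=2,beta=20))
```

```text
t 13.8 pos [ 0.5667 -0.0937  0.2956] F [-0.3 -0.1 -0.1] op 0.0004 gf 0.0 toolY [ 0.016  1.    -0.003]
row [ 0.1109 -0.0123 -0.008 ] [0. 0. 0.]
```

View pics/s7.png

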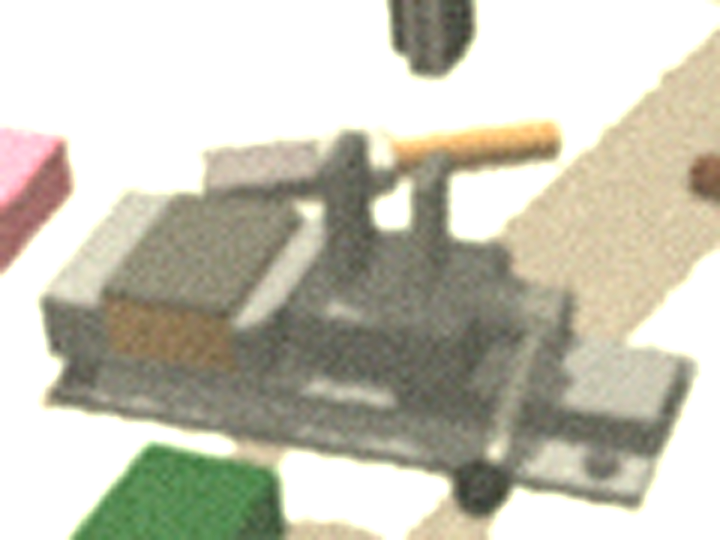

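The knob is down at (482,487), the lever is released, and the block is square between the jaws. The arm touches nothing, so I'm handing in.

```bash
python3 -c "
from station import ctrl
print(ctrl.finish_job())"
```

```text
the job is handed in; nothing more can be done
None
```

I handed in the job at about 14 s: the jaw is slid up to the block, the release lever is let go, and the screw handle is down at its stop. The jaw's clamping force couldn't be measured directly, and no verdict came back.

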